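Set the hose crimper's size dial and lock it

ROBOT

A 6-joint arm with a two-finger parallel gripper is mounted at the origin on a cart in front of the work surface, level with it; the furniture and walls round the work are solid. World frame = base frame: x ahead of the robot, y to its left, z up, the work surface at z = 0. Lengths are in m, angles in rad, forces in N, time in s.
With the tool pointing down it reaches from about 0.4 to 0.925 m from the base axis. Payload 3.4 kg.
Tool frame: the origin (TCP) lies midway between the tips of the shut fingers; the grasp point (between the pads) lies 19 mm behind it (bot.grasp_offset is the distance from the TCP to the grasp point, in m); z points along the fingers, y is the line along which they close (so a half turn about z gives the same grasp; the last joint's range is limited). The gripper opens to 85 mm and grips with 20 to 120 N. Pads are 22 mm wide; open, the fingers measure 114 mm over their backs; the gripper's body (76 mm by 85 mm) begins 54 mm behind the grasp point. The pads swing forward as they close: fully open they stand 13 mm farther back than shut.
Start: joints at [-1.226, 0.307, 1.506, -0, 1.328, -0.073], TCP at [0.234, -0.525, 0.231] pointing down, gripper open.
Joint ranges: [-3.12, 3.12], [-1.05, 2.28], [0.14, 2.33], [-1.42, 4.57], [0.1, 2.73], [-2.68, 2.68]. Speed limits (rad/s): [2.57, 2.57, 3.14, 3.14, 3.14, 3.14].

INTERFACE

Orientations are given as a rotation vector (axis times angle).
In Python, from station import readout, imaging, workorder, bot gives the robot as it stands.
- The arm moves only by the tool arm_command, never from a script. Its argument "series" is a list of rows, each a list of 6 numbers: the shift along the tool's x, y, z in cm, then the turn, a rotation vector about the tool's x, y, z in rad. A call has 1 to 20 rows; each row shifts and turns the commanded pose from where the row before left it, along the tool's axes as they then stand; what a row does not reach is not made up. A row lasts 1/8 s, in which the tool goes at most 62.5 mm and 10.7 degrees, less where a joint would pass 70% of its speed; a pose out of reach is approached as far as the arm can. A call is refused whole if a number of a shift passes 6.25 or a number of a turn 0.188, either way. A call with a gripper value outside its range is refused whole. "hand" is the opening, from 0 (shut) to 1 (fully open), set as the call begins (left out, the last holds). The fingers move at their own pace and stop on an object; "force" is the grip in N (left out, the last holds). Time passes only in rows, so rows that do not move let the fingers close. It gives the time, the measured TCP pose, the force, the opening and the grip force at its end, in the units of the state.
- readout.sense(): the state, without advancing time (a new reading comes with each control period).
- imaging.read_camera(name): name is "scene" or "top" or "wrist"; returns the picture (400x640x3 uint8, red, green, blue); there is no depth.
- imaging.camera_info(name): a dict with "K" (3x3 intrinsics, pixels), "dist_coeffs" ([k1, k2, p1, p2, k3] as OpenCV has them; the pictures are not rectified), "R" (3x3) and "t" (3): a world point X has camera coordinates R X + t; the wrist camera has in their place "tool_from_camera" (4x4, takes a point from camera to tool coordinates, whose origin is the TCP and whose axes are the flange's). Camera axes: x right, y down, z forward; pixel columns grow to the right and rows downward; lengths in m; the calibration is good to about 2 mm. A picture is of the moment at which its call begins: read the wrist's pose just before it. camera_info takes no time and is no camera call.
- workorder.finish_job(): hands the job in; it is judged then, once.
The state is a dict: "time": time; "qpos": joint angles; "qvel": joint speeds; "tau": joint torques, N m; "tcp_pos": TCP position; "tool_rot": TCP orientation; "force": force on the tool from outside, world axes, zero at the start; "moment": the same for the moment, N m; "gripper_width": finger opening in m; "gripper_force": force on a finger pad.
Only numpy, scipy, OpenCV 4.12 (cv2) and the standard library are available. Lean on these libraries where they do the work, as an engineer would, in place of code of your own. Each camera call takes 0.05 s, during which the arm holds its last target. There are 200 camera calls.

TASK

Set the hose crimper for the ferrule that is in its dies: turn the black size knob clockwise until its pointer stands at the long mark, then pull the knob straight up, fully out, so that it locks in the notch at that mark, and let go of it. The notch may lie ten degrees or so to either side of the mark: if the knob will not come up, do not force it, but keep a light pull and ease it round a little either way until the lock pin drops in. Leave the things round the crimper where they are.

Things in the scene. Friction and masses are not known exactly. Their poses are not given: they have to be found in the camera images.
- crimper: Bench hose crimper, fixed: steel base plate 175 x 275 mm; on its left half the grey round crimp head, 140 mm tall, with eight dies and a ferrule in them; on its right half the grey pump block with a gauge in front and the size dial on top. Origin under the middle of the base plate; x points to its back, y to its left, z up. The dial's axis is vertical, at x = 0, y = -85 mm.
- dial_centre (a point): Centre of the bright dial plate (91 mm across) on top of the pump block, on the dial's axis, 112 mm above the counter. Inside sits a fixed index ring with one notch per mark, 5.5 mm wide at 36 mm from the axis, for the knob's 4 mm lock pin. It was set by hand: all notches sit off their marks by one unseen angle, up to 0.2 rad either way. Axes as the crimper's.
- long_mark (a point): Middle of the long dark mark (14.5 x 4 mm) on the dial plate, which also runs down the housing's side, 36.5 mm from the dial's axis toward the crimper's front. Axes as the crimper's. It is the middle one of five marks, 0.60 rad apart round the axis; the other four are short, 6 mm.
- knob_grip (a point): Grip point of the black size knob, on the dial's axis, 146 mm above the counter while the knob is in. The knob: a skirt 54 mm across, its top 24 mm below this point, and an upright bar 48 mm long, 16 mm wide, its top 7 mm above this point. x lies along the bar; its -x end carries the bright pointer line. Fingertips must stay above the skirt.
- pointer_tip (a point): Outer end of the pointer line on the knob's skirt, 27 mm from the dial's axis; its direction from the axis is the setting. The knob turns with 0.06 N m of friction, to 1.45 rad either side of the long mark, and starts pushed in, 0.7 to 1.25 rad counter-clockwise of it seen from above.
- knob_top (a point): Middle of the bar's top. The knob pulls straight up 9 mm, drag 6 N, and stays where left. At 2 mm its sprung pin meets the ring: at a notch (free window 0.04 rad) it goes on to fully out and cannot turn; elsewhere the spring adds 4 N plus 2.2 N per mm, and at 5 mm it is solid and the pin bends (over 25 N). Turned under a light pull the pin slides along the ring and snaps into the notch.
- brass_ferrule: brass crimp ferrule standing upright, 38 mm across, 52 mm tall, in front of the crimp head; origin at the centre of its foot. A bystander.
- steel_ferrule: steel crimp ferrule standing upright, 32 mm across, 45 mm tall, in front of the crimp head; origin at the centre of its foot. A bystander.
- nut: brass hexagon nut lying flat, 24 x 28 x 14 mm, in front of the crimper; origin under its centre. A bystander.
- tape_roll: roll of black tape lying flat, 62 mm across, 18 mm high, right of the crimper; origin under its centre. A bystander.
- coupler: brass quick coupling standing on its face, 34 mm across, 52 mm tall, right of the crimper beside the pump block; origin at the centre of its foot. A bystander.
- spanner: ring and open spanner lying flat, 169 x 30 x 6 mm, left of the crimper; origin under its centre. A bystander.

How it is judged:
On the way:
1. the pointer stands at the long mark (within 0.27 rad), the knob not yet out (risen less than 5.5 mm) (y of pointer_tip in the frame of long_mark between -0.0072 and 0.0072 m and x of pointer_tip in the frame of long_mark below 0.015 m and z of knob_grip in the frame of crimper below 0.1515 m), for 0.1 s.
At the end, for the whole second after the job is handed in: The knob is fully out (risen at least 7.5 of its 9 mm, which it can do only with the lock pin in a notch), locked at the long mark (pointer within 0.27 rad of it) and released (y of pointer_tip in the frame of long_mark between -0.0072 and 0.0072 m and x of pointer_tip in the frame of long_mark below 0.015 m and z of knob_grip in the frame of crimper above 0.1535 m); the robot touches nothing.
It fails at once if the lock pin is forced against the index ring with more than 25 N (contact force between lock_pin and index_ring above 25 N).
It fails at once if a thing beside the crimper is pushed more than 20 mm (distance of any of brass_ferrule, steel_ferrule, nut, tape_roll, coupler, spanner from where it was at the start of the episode above 0.02 m).
It also fails if it takes over 67 s, if anything falls off the work surface, if the arm or the gripper's body presses on something with over 40 N, if the wrist force passes 120 N, or if a joint passes its speed limit or range.

## Working session

There is one attempt and no reset: what is moved stays moved. The work goes in short steps, Python scripts to look and compute and a tool call to move; the robot and the scene stay as the last step left them, time stands still between calls to the robot, and variables do not carry over. Pictures are saved under pics/ and viewed, at most 10 in all, crops included, and the job is handed in when it is done.

Besides the shell and the picture viewer there is one more tool, called after "Call:" as a command line: name --pt "numbers of a row" for each row, then --argument value for the rest. arm_command: Moves the arm, as the interface text tells. Its arguments: {"type":"object","properties":{"series":{"type":"array","items":{"type":"array","items":{"type":"number"}}},"hand":{"type":"number"},"force":{"type":"number"}},"required":["series"]}

```bash
mkdir -p pics; ls; python3 - <<'E'
from station import readout, imaging
import cv2
s=readout.sense(); print(s['time'],s['tcp_pos'],s['tool_rot'],s['gripper_width'])
for n in ['scene','top']:
    cv2.imwrite(f'pics/{n}0.png',imaging.read_camera(n)[:,:,::-1]); c=imaging.camera_info(n); print(n,c)
E
```

```text
pics
0.0 [ 0.23357472 -0.52465762  0.23035904] [-3.07093425e+00 -6.52655768e-01  4.50269781e-04] 0.0855708554188805
scene {'K': array([[446.43879865,   0.        , 323.42223602],
       [  0.        , 446.43879865, 196.22716891],
       [  0.        ,   0.        ,   1.        ]]), 'dist_coeffs': array([-0.01368961,  0.        ,  0.        ,  0.        ,  0.        ]), 'R': array([[-0.86914754, -0.49425255, -0.01723306],
       [-0.29521182,  0.54645886, -0.78372999],
       [ 0.3967777 , -0.67608959, -0.62086257]]), 't': array([0.61956261, 0.06833927, 1.11390871])}
top {'K': array([[404.68139002,   0.        , 314.51351006],
       [  0.        , 404.68139002, 201.50560629],
       [  0.        ,   0.        ,   1.        ]]), 'dist_coeffs': array([-0.04867138,  0.        ,  0.        ,  0.        ,  0.        ]), 'R': array([[-0.09059309, -0.99587582, -0.00492389],
       [-0.96542214,  0.0890342 , -0.24501632],
       [ 0.24444422, -0.01744316, -0.96950645]]), 't': array([0.34886509, 0.54091634, 0.82520446])}
```

View pics/top0.png

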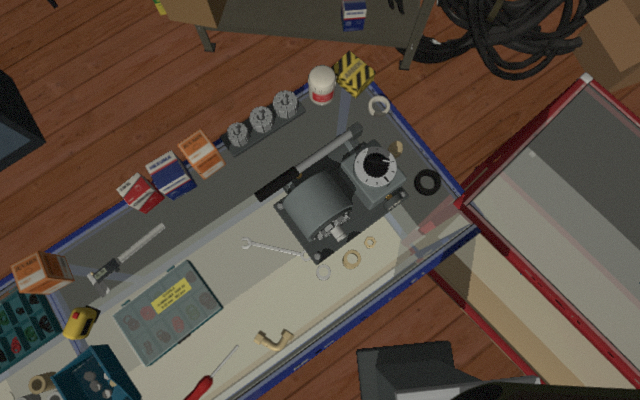

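View pics/scene0.png

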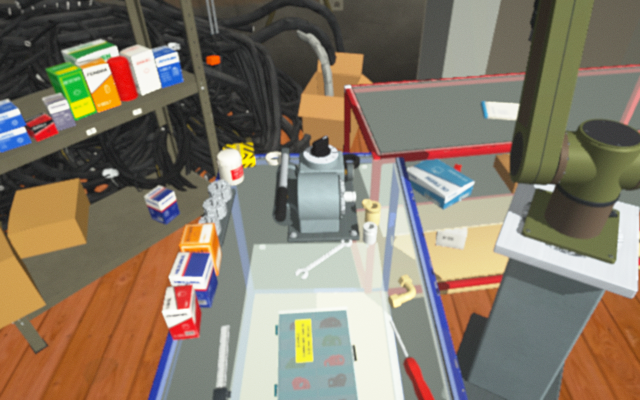

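The top view shows the dial plate near (376,167) and the base plate corners near (275,205), (316,262) and (408,200). The ferrules are at the front, toward the lower right. I'll zoom in on the dial.

```bash
cat > h.py <<'E'
import numpy as np, cv2
from station import readout, imaging
from scipy.spatial.transform import Rotation as Ro
def cam(n,s=None):
    c=imaging.camera_info(n)
    if n=='wrist':
        T=np.eye(4);T[:3,:3]=Ro.from_rotvec(s['tool_rot']).as_matrix();T[:3,3]=s['tcp_pos']
        W=np.linalg.inv(T@c['tool_from_camera']);c['R'],c['t']=W[:3,:3],W[:3,3]
    return c
def ray(c,px,z):
    u=cv2.undistortPoints(np.array(px,float).reshape(-1,1,2),c['K'],c['dist_coeffs']).reshape(-1,2)
    d=np.c_[u,np.ones(len(u))]@c['R']; o=-c['R'].T@c['t']
    return o+d*((z-o[2])/d[:,2])[:,None]
def proj(c,X):
    return cv2.projectPoints(np.array(X,float).reshape(-1,3),cv2.Rodrigues(c['R'])[0],c['t'],c['K'],c['dist_coeffs'])[0].reshape(-1,2)
E
python3 - <<'E'
from h import *
im=cv2.imread('pics/top0.png')
cv2.imwrite('pics/top0c.png',cv2.resize(im[120:270,260:460],None,fx=4,fy=4,interpolation=cv2.INTER_CUBIC))
c=cam('top')
print(ray(c,[[376,167]],.112)); print(ray(c,[[275,205],[316,262],[408,200]],0.0))
E
```

```text
[[0.6233008  0.16070887 0.112     ]]
[[0.58775986 0.39121158 0.        ]
 [0.44461723 0.30643516 0.        ]
 [0.57086498 0.07430253 0.        ]]
```

View pics/top0c.png

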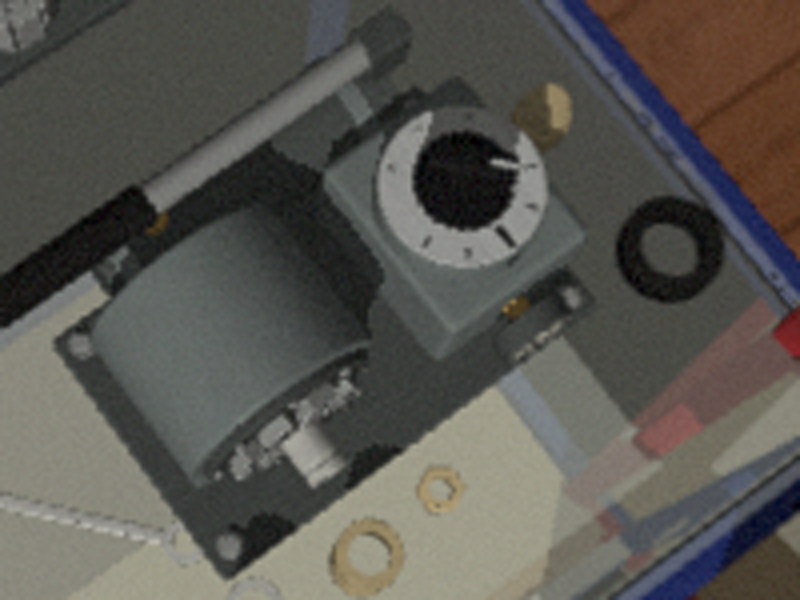

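The crop shows the plate centre at (463,188), the long mark at (507,238) and the pointer's outer end near (516,164). Base corners are at (55,345), (230,578) and (590,295).

```bash
python3 - <<'E'
from h import *
c=cam('top'); P=lambda u,v,z: ray(c,[[260+(u+.5)/4-.5,120+(v+.5)/4-.5]],z)[0]
bl,fl,fr=P(55,345,.005),P(230,578,.005),P(590,295,.005)
print(bl,fl,fr,np.linalg.norm(bl-fl),np.linalg.norm(fr-fl))
yaw=np.arctan2(*(fl-fr)[[1,0]])-np.pi/2; yaw2=np.arctan2(*(bl-fl)[[1,0]])
o=(bl+fr)/2; R=np.array([[np.cos(yaw),-np.sin(yaw)],[np.sin(yaw),np.cos(yaw)]])
print('yaw',yaw,yaw2,'axis from base',o[:2]+R@[0,-.085])
d=P(463,188,.112);m=P(507,238,.112);p=P(517,164,.122)
print('dial',d,'mark',m,np.linalg.norm(m-d),np.arctan2(*(m-d)[[1,0]])-np.pi,'ptr',p,np.linalg.norm((p-d)[:2]),np.arctan2(*(p-d)[[1,0]]))
s=readout.sense();print(Ro.from_rotvec(s['tool_rot']).as_matrix().round(3)); print(imaging.camera_info('wrist'))
E
```

```text
[0.58472626 0.39477066 0.005     ] [0.4390783  0.30435898 0.005     ] [0.58604059 0.07526725 0.005     ] 0.17142811534585575 0.27217813306476013
yaw 0.5703764310759443 0.555540775452091 axis from base [0.63127908 0.16347464]
dial [0.62426458 0.16193607 0.112     ] mark [0.59429343 0.1421926  0.112     ] 0.03588975343977047 -5.70068416239278 ptr [0.63170856 0.13339934 0.122     ] 0.02949165805447723 -1.3156265698111116
[[ 0.914  0.407 -0.001]
 [ 0.407 -0.914  0.002]
 [ 0.    -0.002 -1.   ]]
{'K': array([[340.07165024,   0.        , 322.96529692],
       [  0.        , 340.07165024, 202.10899814],
       [  0.        ,   0.        ,   1.        ]]), 'dist_coeffs': array([-0.06731919,  0.        ,  0.        ,  0.        ,  0.        ]), 'tool_from_camera': array([[ 2.49636968e-04, -9.54654859e-01, -2.97714692e-01,
         7.56645104e-02],
       [ 9.99999969e-01,  2.32181660e-04,  9.39947231e-05,
        -1.10873482e-03],
       [-2.06086277e-05, -2.97714706e-01,  9.54654887e-01,
        -1.42486139e-01],
       [ 0.00000000e+00,  0.00000000e+00,  0.00000000e+00,
         1.00000000e+00]])}
```

```bash
python3 - <<'E'
from h import *
for a,b in [((463,203),(405,152)),((587,80),(347,90))]:
    Ps=[]
    U=[]
    for n,p in (('top',a),('scene',b)):
        c=cam(n);U.append(cv2.undistortPoints(np.array([[p]],float),c['K'],c['dist_coeffs']).reshape(2,1));Ps.append(np.c_[c['R'],c['t']])
    X=cv2.triangulatePoints(*Ps,*U).ravel();X=X[:3]/X[3];print(X,proj(cam('top'),X),proj(cam('scene'),X))
E
```

```text
[ 0.50435357 -0.04522812  0.04403179] [[468.7241739  218.87070093]] [[392.12104101 148.87782811]]
[ 0.86857542 -0.47129748 -0.02487232] [[586.46129618  78.89063268]] [[347.81125582  90.19017223]]
```

Call:
arm_command --pt "4 -2.93 -0.3 0 0 0" --pt "4 -2.93 -0.3 0 0 0" --pt "4 -2.93 -0.3 0 0 0" --pt "4 -2.93 -0.3 0 0 0" --pt "4 -2.93 -0.3 0 0 0" --pt "4 -2.93 -0.3 0 0 0" --pt "4 -2.93 -0.3 0 0 0" --pt "4 -2.93 -0.3 0 0 0" --pt "4 -2.93 -0.3 0 0 0" --pt "4 -2.93 -0.3 0 0 0" --pt "4 -2.93 -0.3 0 0 0" --pt "4 -2.93 -0.3 0 0 0" --pt "4 -2.93 -0.3 0 0 0" --pt "4 -2.93 -0.3 0 0 0" --pt "4 -2.93 -0.3 0 0 0" --pt "4 -2.93 -0.3 0 0 0" --pt "0 0 0 0 0 -0.17" --pt "0 0 0 0 0 -0.17" --pt "0 0 0 0 0 -0.17" --pt "0 0 0 0 0 -0.17" --hand 0.5

```text
time: 2.6
tcp_pos: [0.6275, 0.1633, 0.2785]
tool_rot: [-2.674, -1.648, 0.002]
force: [0.2, -0.5, 0.7]
gripper_width: 0.0427
gripper_force: 0.0
```

Call:
arm_command --pt "0 0 0 0 0 -0.17" --pt "0 0 0 0 0 -0.17" --pt "0 0 0 0 0 -0.17" --pt "0 0 0 0 0 -0.17" --pt "0 0 0 0 0 0" --pt "0 0 0 0 0 0"

```text
time: 3.35
tcp_pos: [0.6277, 0.1632, 0.279]
tool_rot: [-1.982, -2.437, 0.001]
force: [-0.0, 0.2, 0.5]
gripper_width: 0.0426
gripper_force: 0.0
```

```bash
python3 - <<'E'
from h import *
import json
s=readout.sense();im=imaging.read_camera('wrist');cv2.imwrite('pics/w1.png',im[:,:,::-1])
print(s['time'],s['tcp_pos'],s['gripper_width'],s['qpos']);R=Ro.from_rotvec(s['tool_rot']).as_matrix();print(R.round(3))
json.dump({k:list(map(float,s[k])) for k in('tcp_pos','tool_rot')},open('s1.json','w'))
E
```

```text
3.35 [0.62767782 0.16319539 0.27895881] 0.04264220141000574 [ 1.89258572e-01  3.81737154e-01  1.26872045e+00 -1.11775905e-05
  1.49183452e+00 -1.59830192e-02]
[[-0.204  0.979 -0.001]
 [ 0.979  0.204 -0.   ]
 [ 0.    -0.001 -1.   ]]
```

View pics/w1.png

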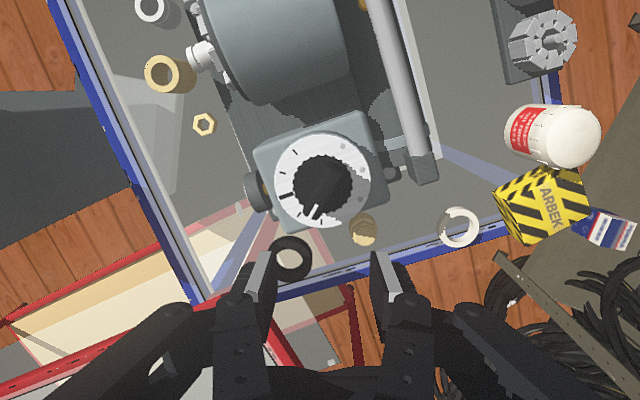

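The wrist view shows the dial at about (322,182), the pointer near (310,215) and the fingers below. I'll crop for detail.

```bash
python3 - <<'E'
from h import *
im=cv2.imread('pics/w1.png')[120:245,245:395]
cv2.imwrite('pics/w1c.png',cv2.resize(im,None,fx=5,fy=4.8 and 5,interpolation=cv2.INTER_CUBIC)[:600])
E
```

```text
(no output)
```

View pics/w1c.png

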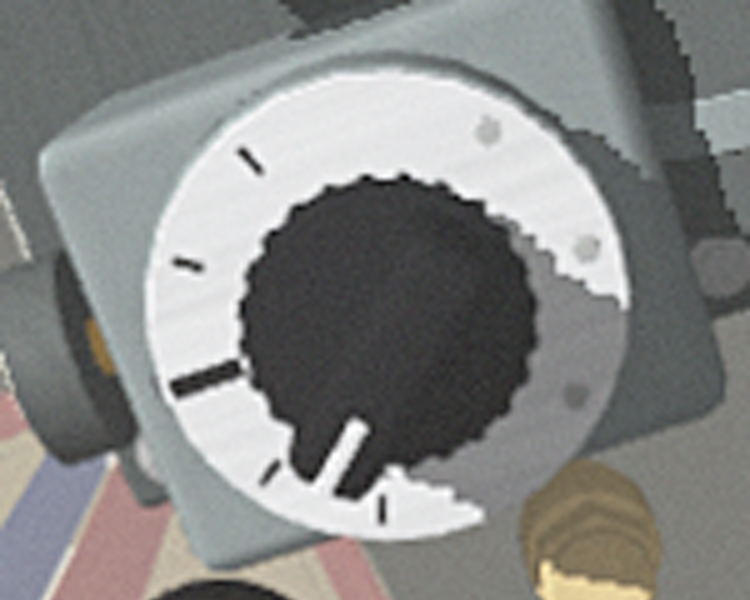

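The crop shows the plate centre at (387,302), the long mark from (172,388) to (240,369), and the pointer line on the bar top from (360,423) to (324,490).

```bash
python3 - <<'E'
from h import *
import json
s=json.load(open('s1.json'));c=cam('wrist',s)
P=lambda u,v,z: ray(c,[[245+(u+.5)/5-.5,120+(v+.5)/5-.5]],z)[0]
d=P(387,302,.112);m=P(206,378,.112);a,b=P(360,423,.153),P(324,490,.153)
ang=lambda v:np.arctan2(v[1],v[0])
print('dial',d,'size',np.linalg.norm(P(145,302,.112)-P(630,302,.112)),'mark',m,np.linalg.norm(m-d),ang(m-d))
print('line',a,b,ang(b-a),'from axis',[(np.linalg.norm((q-d)[:2]),ang(q-d)) for q in(a,b)])
n=(b-a)[:2]/np.linalg.norm((b-a)[:2]);print('offset of axis from line',n[0]*(d-a)[1]-n[1]*(d-a)[0])
R=Ro.from_rotvec(s['tool_rot']).as_matrix();print('tool yaw',ang(R[:,0]),'delta tool',R.T@(d-np.array(s['tcp_pos'])))
E
```

```text
dial [0.62564806 0.16500915 0.112     ] size 0.09077008885812589 mark [0.59505569 0.1435266  0.112     ] 0.03738172013961552 -2.529378629672971
line [0.62356952 0.15367815 0.153     ] [0.61999798 0.14087815 0.153     ] -1.8429022014844936 from axis [(np.float64(0.011520066814906364), np.float64(-1.7522177170441615)), (np.float64(0.02478363811264118), np.float64(-1.8007950505544623))]
offset of axis from line -0.0010432600413665827
tool yaw 1.7760388036736898 delta tool [ 0.00218937 -0.00150071  0.1669599 ]
```

The pointer is at about −1.82 rad and the mark at −2.54 rad, so the clockwise turn is about 0.72 rad. Now I'll align, descend and grip.

Call:
arm_command --pt "0.2 -0.15 0 0 0 0.152" --pt "0 0 0 0 0 0.152" --pt "0 0 0 0 0 0.152" --pt "0 0 1.5 0 0 0" --pt "0 0 1.5 0 0 0" --pt "0 0 1.5 0 0 0" --pt "0 0 1.5 0 0 0" --pt "0 0 1.5 0 0 0" --pt "0 0 1.5 0 0 0" --pt "0 0 1.5 0 0 0" --pt "0 0 1.5 0 0 0" --pt "0 0 1.0 0 0 0" --pt "0 0 1.0 0 0 0" --pt "0 0 0.5 0 0 0" --pt "0 0 0.5 0 0 0" --pt "0 0 0 0 0 0" --pt "0 0 0 0 0 0"

```text
time: 5.52
tcp_pos: [0.6263, 0.165, 0.1297]
tool_rot: [2.479, 1.929, 0.001]
force: [-0.2, 0.3, 0.7]
gripper_width: 0.0427
gripper_force: 0.0
```

Call:
arm_command --pt "0 0 0 0 0 0" --pt "0 0 0 0 0 0" --pt "0 0 0 0 0 0" --pt "0 0 0 0 0 0" --pt "0 0 0 0 0 0" --pt "0 0 0 0 0 0" --hand 0 --force 35

```text
time: 6.28
tcp_pos: [0.6277, 0.1645, 0.1301]
tool_rot: [2.477, 1.928, 0.004]
force: [4.1, -2.3, 1.3]
gripper_width: 0.0157
gripper_force: 34.7
```

```bash
python3 - <<'E'
from h import *
s=readout.sense();im=imaging.read_camera('wrist');cv2.imwrite('pics/w2.png',im[:,:,::-1])
print(s['time'],s['tcp_pos'],s['gripper_width'],s['force'],s['moment']);R=Ro.from_rotvec(s['tool_rot']).as_matrix();print(np.arctan2(R[1,0],R[0,0]))
E
```

```text
6.275 [0.62770584 0.16446296 0.13010219] 0.015686033226826126 [ 4.09260452 -2.27460098  1.33516988] [-0.45728456 -0.6723121  -0.0487623 ]
1.3227367162176726
```

View pics/w2.png

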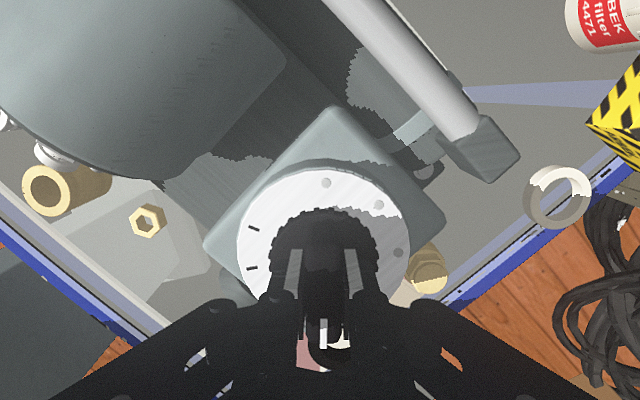

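The bar is gripped at 15.7 mm opening. I'll take out the lateral load and turn clockwise about 0.735 rad.

Call:
arm_command --pt "0 0.15 0 0 0 0" --pt "0 0 0 0 0 0.092" --pt "0 0 0 0 0 0.092" --pt "0 0 0 0 0 0.092" --pt "0 0 0 0 0 0.092" --pt "0 0 0 0 0 0.092" --pt "0 0 0 0 0 0.092" --pt "0 0 0 0 0 0.092" --pt "0 0 0 0 0 0.092" --pt "0 0 0 0 0 0" --pt "0 0 0 0 0 0" --pt "0 0 0 0 0 0"

```text
time: 7.82
tcp_pos: [0.6293, 0.1634, 0.1301]
tool_rot: [3.005, 0.908, 0.005]
force: [4.5, -5.0, 2.4]
gripper_width: 0.0152
gripper_force: 34.8
```

```bash
cat > st.py <<'E'
from h import *
s=readout.sense();R=Ro.from_rotvec(s['tool_rot']).as_matrix()
print(s['time'],s['tcp_pos'].round(4),s['gripper_width'].round(4),s['force'].round(1),s['moment'].round(2),'yaw',np.arctan2(R[1,0],R[0,0]).round(3),'tilt',R[:,2].round(3),'F tool',(R.T@s['force']).round(1))
E
python3 st.py; python3 - <<'E'
from h import *
im=imaging.read_camera('wrist');a=cv2.resize(im[170:370,220:440],None,fx=3,fy=3,interpolation=cv2.INTER_CUBIC)
cv2.imwrite('pics/w3.png',a[:,:,::-1])
E
```

```text
Traceback (most recent call last):
  File "st.py", line 3, in <module>
    print(s['time'],s['tcp_pos'].round(4),s['gripper_width'].round(4),s['force'].round(1),s['moment'].round(2),'yaw',np.arctan2(R[1,0],R[0,0]).round(3),'tilt',R[:,2].round(3),'F tool',(R.T@s['force']).round(1))
                                          ^^^^^^^^^^^^^^^^^^^^^^^^
AttributeError: 'float' object has no attribute 'round'
```

View pics/w3.png

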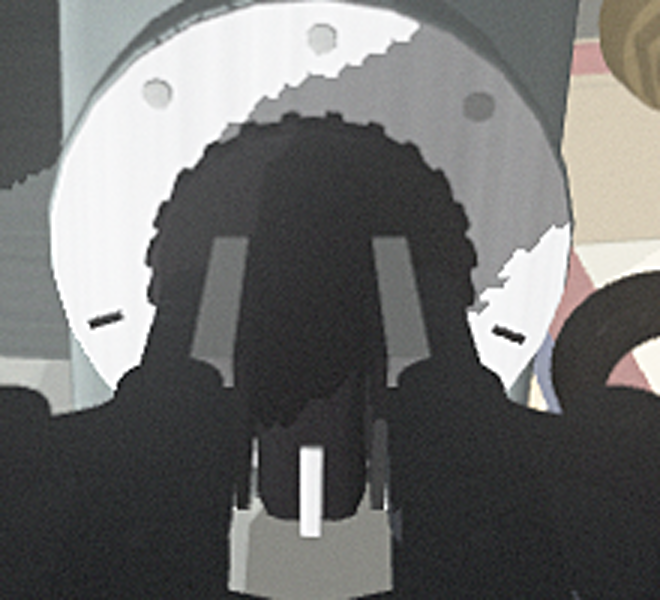

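The outer short marks at (105,320) and (508,334) sit symmetrically about the pointer at x≈310, so the pointer is at the long mark. Next is a light pull in 1 mm steps.

Call:
arm_command --pt "0 0 -0.1 0 0 0" --pt "0 0 -0.1 0 0 0" --pt "0 0 -0.1 0 0 0" --pt "0 0 0 0 0 0" --pt "0 0 0 0 0 0"

```text
time: 8.5
tcp_pos: [0.6293, 0.1633, 0.1316]
tool_rot: [3.005, 0.908, 0.003]
force: [6.9, -3.6, -4.7]
gripper_width: 0.0154
gripper_force: 34.2
```

```bash
sed -i "s/s\['gripper_width'\].round(4)/round(s['gripper_width'],4)/" st.py; python3 st.py
```

```text
8.5 [0.6293 0.1633 0.1316] 0.0154 [ 6.9 -3.6 -4.7] [-0.72 -1.22 -0.03] yaw 0.587 tilt [ 0.003 -0.002 -1.   ] F tool [3.7 6.8 4.7]
```

Call:
arm_command --pt "0 0 -0.1 0 0 0" --pt "0 0 -0.1 0 0 0" --pt "0 0 0 0 0 0" --pt "0 0 0 0 0 0"

```text
time: 9.0
tcp_pos: [0.6292, 0.1633, 0.133]
tool_rot: [3.005, 0.908, 0.003]
force: [8.9, -3.8, -7.7]
gripper_width: 0.0155
gripper_force: 34.3
```

```bash
python3 st.py
```

```text
9.0 [0.6292 0.1633 0.133 ] 0.0155 [ 8.9 -3.8 -7.7] [-0.66 -1.34 -0.03] yaw 0.587 tilt [ 0.002 -0.002 -1.   ] F tool [5.3 8.1 7.7]
```

The knob has risen 2.9 mm with about 10 N, so the pin is on the ring between notches. I'll ease it clockwise first.

Call:
arm_command --pt "0.1 0.2 0 0 0 0" --pt "0 0 0 0 0 0.02" --pt "0 0 0 0 0 0.02" --pt "0 0 0 0 0 0.02" --pt "0 0 0 0 0 0.02" --pt "0 0 0 0 0 0"

```text
time: 9.75
tcp_pos: [0.6294, 0.163, 0.133]
tool_rot: [3.041, 0.787, -0.001]
force: [5.3, -1.8, -8.8]
gripper_width: 0.0153
gripper_force: 34.3
```

```bash
python3 st.py
```

```text
9.75 [0.6294 0.163  0.133 ] 0.0153 [ 5.3 -1.8 -8.8] [-0.39 -1.04  0.06] yaw 0.506 tilt [-0.001 -0.001 -1.   ] F tool [3.8 4.1 8.8]
```

Call:
arm_command --pt "0 0 0 0 0 0.02" --pt "0 0 0 0 0 0.02" --pt "0 0 0 0 0 0.02" --pt "0 0 0 0 0 0"

```text
time: 10.25
tcp_pos: [0.6295, 0.1629, 0.133]
tool_rot: [3.063, 0.695, -0.001]
force: [5.2, -2.2, -8.8]
gripper_width: 0.015
gripper_force: 34.2
```

Call:
arm_command --pt "0 0 0 0 0 0.02" --pt "0 0 0 0 0 0.02" --pt "0 0 0 0 0 0.02" --pt "0 0 0 0 0 0"

```text
time: 10.75
tcp_pos: [0.6295, 0.1627, 0.133]
tool_rot: [3.082, 0.603, -0.001]
force: [6.1, -3.1, -9.2]
gripper_width: 0.0153
gripper_force: 34.3
```

```bash
python3 st.py
```

```text
10.75 [0.6295 0.1627 0.133 ] 0.0153 [ 6.1 -3.1 -9.2] [-0.42 -1.11  0.01] yaw 0.386 tilt [-0.    -0.001 -1.   ] F tool [4.5 5.2 9.2]
```

Call:
arm_command --pt "0 0 0 0 0 0.02" --pt "0 0 0 0 0 0.02" --pt "0 0 0 0 0 0"

```text
time: 11.12
tcp_pos: [0.6296, 0.1627, 0.133]
tool_rot: [3.093, 0.541, -0.001]
force: [6.8, -2.4, -9.3]
gripper_width: 0.0153
gripper_force: 34.3
```

Call:
arm_command --pt "0 0 0 0 0 -0.03" --pt "0 0 0 0 0 -0.03" --pt "0 0 0 0 0 -0.03" --pt "0 0 0 0 0 -0.03" --pt "0 0 0 0 0 -0.03" --pt "0 0 0 0 0 -0.03" --pt "0 0 0 0 0 -0.03" --pt "0 0 0 0 0 -0.03" --pt "0 0 0 0 0 0"

```text
time: 12.25
tcp_pos: [0.6293, 0.1632, 0.133]
tool_rot: [3.007, 0.908, -0.001]
force: [6.1, -1.7, -9.6]
gripper_width: 0.0156
gripper_force: 34.2
```

```bash
python3 st.py
```

```text
12.25 [0.6293 0.1632 0.133 ] 0.0156 [ 6.1 -1.7 -9.6] [-0.3  -1.03  0.11] yaw 0.587 tilt [-0.001 -0.001 -1.   ] F tool [4.1 4.8 9.6]
```

Nothing on the clockwise side, so I'll try counter-clockwise.

Call:
arm_command --pt "0 0 0 0 0 -0.02" --pt "0 0 0 0 0 -0.02" --pt "0 0 0 0 0 -0.02" --pt "0 0 0 0 0 -0.02" --pt "0 0 0 0 0 0"

```text
time: 12.88
tcp_pos: [0.6292, 0.1634, 0.1339]
tool_rot: [-2.969, -1.028, 0.001]
force: [4.3, -1.0, -6.0]
gripper_width: 0.0155
gripper_force: 34.6
```

Call:
arm_command --pt "0 0 0 0 0 -0.02" --pt "0 0 0 0 0 -0.02" --pt "0 0 0 0 0 -0.02" --pt "0 0 0 0 0 0"

```text
time: 13.38
tcp_pos: [0.629, 0.1636, 0.1342]
tool_rot: [-2.936, -1.116, 0.001]
force: [3.4, -0.4, -6.1]
gripper_width: 0.0155
gripper_force: 35.3
```

```bash
python3 st.py
```

```text
13.375 [0.629  0.1636 0.1342] 0.0155 [ 3.4 -0.4 -6.1] [-0.04 -0.75 -0.27] yaw 0.727 tilt [-0.001  0.    -1.   ] F tool [2.2 2.6 6.1]
```

It snapped in at yaw ≈ 0.66: z rose and the pull dropped. I'll back off the overturn and pull.

Call:
arm_command --pt "0 0 0 0 0 0.025" --pt "0 0 0 0 0 0.025" --pt "0 0 -0.1 0 0 0" --pt "0 0 -0.1 0 0 0" --pt "0 0 0 0 0 0"

```text
time: 14.0
tcp_pos: [0.6293, 0.1634, 0.1366]
tool_rot: [-2.963, -1.043, -0.0]
force: [3.6, -0.2, -5.2]
gripper_width: 0.0153
gripper_force: 34.8
```

```bash
python3 st.py
```

```text
14.0 [0.6293 0.1634 0.1366] 0.0153 [ 3.6 -0.2 -5.2] [-0.12 -0.52 -0.08] yaw 0.677 tilt [-0.  0. -1.] F tool [2.7 2.4 5.2]
```

Call:
arm_command --pt "0 0 -0.1 0 0 0" --pt "0 0 -0.1 0 0 0" --pt "0 0 -0.1 0 0 0" --pt "0 0 -0.05 0 0 0" --pt "0 0 0 0 0 0" --pt "0 0 0 0 0 0"

```text
time: 14.75
tcp_pos: [0.6292, 0.1634, 0.1392]
tool_rot: [-2.963, -1.043, 0.001]
force: [5.0, 0.6, -12.3]
gripper_width: 0.0151
gripper_force: 34.2
```

```bash
python3 st.py
```

```text
14.75 [0.6292 0.1634 0.1392] 0.0151 [  5.    0.6 -12.3] [-0.04 -0.87 -0.03] yaw 0.677 tilt [-0.001 -0.    -1.   ] F tool [ 4.3  2.7 12.3]
```

Risen 9.1 mm and at the stop. Ease the pull, release and withdraw upward.

Call:
arm_command --pt "0 0 0.15 0 0 0" --pt "0 0 0 0 0 0"

```text
time: 15.0
tcp_pos: [0.6293, 0.1634, 0.1391]
tool_rot: [2.963, 1.043, 0.001]
force: [2.3, 0.8, -3.0]
gripper_width: 0.0153
gripper_force: 35.4
```

Call:
arm_command --pt "0 0 0 0 0 0" --pt "0 0 0 0 0 0" --pt "0 0 0 0 0 0" --pt "0 0 0 0 0 0" --hand 0.45

```text
time: 15.5
tcp_pos: [0.6293, 0.1635, 0.1385]
tool_rot: [-2.963, -1.043, -0.0]
force: [0.9, 0.2, 0.1]
gripper_width: 0.0383
gripper_force: 0.0
```

Call:
arm_command --pt "0 0 -0.5 0 0 0" --pt "0 0 -1 0 0 0" --pt "0 0 -1.5 0 0 0" --pt "0 0 -2 0 0 0" --pt "0 0 -2 0 0 0" --pt "0 0 -2 0 0 0" --pt "0 0 -2 0 0 0" --pt "0 0 -2 0 0 0" --pt "0 0 0 0 0 0" --pt "0 0 0 0 0 0"

```text
time: 16.75
tcp_pos: [0.629, 0.1633, 0.2682]
tool_rot: [-2.963, -1.043, 0.0]
force: [0.2, 0.3, -0.4]
gripper_width: 0.0382
gripper_force: 0.0
```

```bash
python3 st.py; python3 - <<'E'
from h import *
im=imaging.read_camera('wrist');a=cv2.resize(im[100:280,220:440],None,fx=3,fy=3,interpolation=cv2.INTER_CUBIC)
cv2.imwrite('pics/w4.png',a[:,:,::-1])
E
```

```text
16.75 [0.629  0.1633 0.2682] 0.0382 [ 0.2  0.3 -0.4] [ 0.02  0.02 -0.04] yaw 0.677 tilt [-0.  0. -1.] F tool [ 0.3 -0.1  0.4]
```

View pics/w4.png

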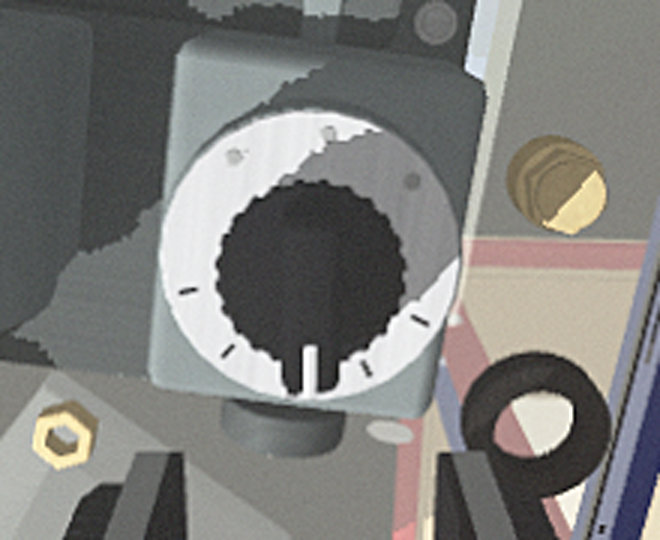

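The pointer at (310,375) covers the long mark. It sits between the short marks at (228,350) and (367,370), and the gripper is clear. Handing in.

```bash
python3 -c "
from station import workorder
print(workorder.finish_job())"
```

```text
the job is handed in; nothing more can be done
None
```

The knob is turned to the long mark, pulled fully out (9 mm measured) with the pin locked in the notch about 0.09 rad counter-clockwise of the mark, and released; the job is handed in, with no verdict returned.

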